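# Stow the pepper in the flush-hatch spice chest

### The job

Put the pepper shaker away in the wooden spice chest: flip up the ring pull that lies recessed in the chest's flush hatch (pressing its plate tips it up), lift the hatch by the ring and swing it open until it stands upright or leans back. Then set the pepper shaker down gently, standing upright, on the floor of the chest and leave the hatch open, without disturbing the other things on the worktop.

Things in the scene. Friction and masses are not known exactly. Their poses are not given: they have to be found in the camera images.
- chest: Low square wooden chest fixed to the worktop, 230 x 230 mm, 105 mm high, walls 18 mm thick, open top closed flush by the hatch. Origin: centre of its underside. x points from its front wall (nearest the robot) to its hinge wall, y to its left, z up. Inside 194 x 194 mm; empty.
- chest_floor (a point): Centre of the chest's inner floor, 20 mm above the worktop and 85 mm below the chest's rim; axes as the chest's.
- hatch (a joint): Angle of the hatch, rad: 0 closed and flush, grows as the front edge is lifted up and away from the robot, 1.57 upright, 1.85 leaning back at its stop. Stiff hinge (0.5 N m friction): the hatch stays at any angle where it is left. It weighs 0.36 kg with the ring; lifting it by the ring takes about 7 to 8 N. Its edges are only 2 mm from the walls, so a closed hatch can be lifted by its ring alone.
- hatch_hinge (a point): Middle of the hinge line, which runs along the chest's y at rim height, 97 mm from the chest's centre towards +x. Frame of the hatch: x from the front edge to the hinge, z out of its top face; turns with it.
- hatch_edge (a point): Middle of the hatch's front edge at its top face, 192 mm from the hinge line; moves with the hatch. The hatch is 190 mm wide and 16 mm thick; a steel pan (the ring's recess) hangs below it, to 34 mm under the top face, 76 mm wide in the middle, from 62 to 174 mm from the hinge line, so the underside is plain only 38 to 95 mm left or right of the middle.
- ring (a joint): Angle of the ring pull against the hatch, rad: 0 lying flush in its recess, grows as its bar rises and swings towards the hinge wall, 1.57 square to the hatch, stop at 1.75. Light friction (0.04 N m): it stays where it is left.
- ring_pivot (a point): Middle of the ring's pivot, which runs parallel to the hinge 110 mm in front of it and 6 mm below the hatch's top face. The pivot, the ring and its plate lie in an oblong steel recess, 112 x 76 mm and 31 mm deep below the hatch's top face, which reaches 64 mm in front of the pivot and 48 mm behind it.
- ring_bar (a point): Middle of the ring pull's far bar (towards the robot when flush), a round steel bar 10 mm thick, 52 mm from the pivot; straight for 34 mm. The ring is a steel bow 64 mm wide over all, clear opening 44 mm wide, its side arms 27 mm either side of the middle.
- press_plate (a point): Where to press: top of the ring's press plate, 27 mm from the pivot on the hinge side. The plate, 48 mm wide, runs from the pivot to 38 mm behind it, 5 mm thick, and is one piece with the ring: pressed down into the recess it tips the ring up. A fingertip can go 25 mm below the hatch's top face here; pressing about 20 mm deep brings the ring to about 0.8 to 1.05 rad, depending on the width of the fingertip.
- pepper: Pepper shaker, clear with a grey dome top, 44 mm across, 90 mm tall (straight-sided up to 66 mm, the dome above it 34 mm across), 0.08 to 0.14 kg, standing loose on the worktop in front of the sink. Origin: centre of its underside, z up.
- small_glass: Bystander: small upturned glass, 50 mm across, 63 mm tall. Origin at its underside.
- mill: Bystander: wooden mill, 49 mm across, 130 mm tall. Origin at its underside.

How it is judged:
On the way, in this order (a step that is already met when the one before it is completed fails the run):
1. the ring pull is flipped up out of its recess (at least 0.5 rad) while the hatch is still down (value of joint ring above 0.5 rad and value of joint hatch below 0.1 rad), for 0.2 s.
2. the hatch stands open (at least 1.4 rad) (value of joint hatch above 1.4 rad), for 0.2 s.
At the end, for the whole second after the job is handed in: The pepper shaker stands upright (within 0.15 rad) and at rest on the chest's inner floor, its underside centre within 80 mm of the floor's centre along both chest axes and no more than 6 mm above the floor; the hatch is open to at least 1.4 rad (x of pepper in the frame of chest_floor between -0.08 and 0.08 m and y of pepper in the frame of chest_floor between -0.08 and 0.08 m and z of pepper in the frame of chest_floor below 0.006 m and angle between pepper's own z axis and vertical below 0.15 rad and linear speed of pepper below 0.02 m/s and value of joint hatch above 1.4 rad); the robot touches nothing.
It fails at once if the pepper shaker is tipped over (angle between pepper's own z axis and vertical above 0.7 rad).
It fails at once if the pepper shaker is dropped into the chest (faster than 0.5 m/s within 30 mm of its floor) (linear speed of pepper above 0.5 m/s and z of pepper in the frame of chest_floor below 0.03 m and horizontal distance between pepper and chest_floor below 0.12 m).
It fails at once if one of the other things on the worktop is pushed more than 30 mm (distance of any of small_glass, mill from where it was at the start of the episode above 0.03 m).
It also fails if it takes over 72 s, if anything falls off the work surface, if the arm or the gripper's body presses on something with over 40 N, if the wrist force passes 120 N, or if a joint passes its speed limit or range.

### The arm

A 6-joint arm with a two-finger parallel gripper is mounted at the origin on a cart in front of the work surface, level with it; the furniture and walls round the work are solid. World frame = base frame: x ahead of the robot, y to its left, z up, the work surface at z = 0. Lengths are in m, angles in rad, forces in N, time in s.
With the tool pointing down it reaches from about 0.35 to 0.975 m from the base axis. Payload 4.9 kg.
Tool frame: the origin (TCP) lies at the very end of the fingers, on their centre line; the grasp point (between the pads) lies 19 mm behind it; z points along the fingers, y is the line along which they close (so a half turn about z gives the same grasp; the last joint's range is limited). The gripper opens to 85 mm and grips with 20 to 120 N. Pads are 22 mm wide; open, the fingers measure 114 mm over their backs; the gripper's body (76 mm by 85 mm) begins 54 mm behind the grasp point. The pads swing forward as they close: fully open they stand 13 mm farther back than shut.
Start: joints at [1.2, 0.053, 1.613, -0, 1.476, -0.119], TCP at [0.156, 0.605, 0.231] pointing down, gripper open.
Joint ranges: [-3.01, 3.01], [-1.01, 2.22], [0.06, 2.58], [-1.02, 4.17], [0.09, 2.62], [-3.14, 3.14]. Speed limits (rad/s): [2.57, 2.57, 3.14, 3.14, 3.14, 3.14].

### API

Orientations are given as a unit quaternion [w, x, y, z].
In Python, from plant import manip, vision, order gives the robot as it stands.
- The arm moves only by the tool play_rows, never from a script. Its argument "steps" is a list that holds one entry, the list of rows, each a list of 6 numbers: the shift along the tool's x, y, z in mm, then the turn, a rotation vector about the tool's x, y, z in degrees. A call has 1 to 12 rows; each row is the pose to reach, as a shift and turn from the pose commanded when the call began, along the tool's axes at that moment; what a row does not reach only later rows make up. A row lasts 1/12 s, in which the tool goes at most 41.7 mm and 7.16 degrees, less where a joint would pass 70% of its speed; a pose out of reach is approached as far as the arm can. A call with a gripper value outside its range is refused whole. "claw" is the gripper's target within -1 to 1 (fully open at 1, half-way at 0, shut at -1), set as the call begins (left out, the last holds). The fingers move at their own pace and stop on an object; the grip force is fixed at half the most. Time passes only in rows, so rows that repeat a pose let the fingers close. It gives the time, the measured TCP pose, the force, the opening and the grip force at its end, in the units of the state.
- manip.state(): the state, without advancing time (a new reading comes with each control period).
- vision.grab_frame(name): name is "scene" or "side" or "wrist"; returns (picture, depth): 480x640x3 uint8, blue, green, red; 480x640 float32, m along the optical axis (not along the pixel's ray), 0 where there is no reading.
- vision.camera_info(name): a dict with "K" (3x3 intrinsics, pixels), "eye" and "orientation" of the camera in the world; the wrist camera has in their place "T_tool_cam" (4x4, takes a point from camera to tool coordinates, whose origin is the TCP and whose axes are the flange's). Camera axes: x right, y down, z forward; pixel columns grow to the right and rows downward; lengths in m; the calibration is good to about 2 mm. The wrist camera is an equidistant fisheye: a pixel r from the principal point sees the ray r / f radians off the axis. A picture is of the moment at which its call begins: read the wrist's pose just before it. camera_info takes no time and is no camera call.
- order.job_done(): hands the job in; it is judged then, once.
The state is a dict: "time": time; "joint_pos": joint angles; "joint_vel": joint speeds; "joint_efforts": joint torques, N m; "tool_pos": TCP position; "tool_rot": TCP orientation; "contact_force": force on the tool from outside, world axes, zero at the start; "ft_torque": the same for the moment, N m; "gripper_width": opening from 0.0 (shut) to 1.0 (fully open); "grasp_force": force on a finger pad.
Only numpy, scipy, OpenCV 4.12 (cv2) and the standard library are available. Lean on these libraries where they do the work, as an engineer would, in place of code of your own. Each camera call takes 0.05 s, during which the arm holds its last target. There are 200 camera calls.

## Working session

There is one attempt and no reset: what is moved stays moved. The work goes in short steps, Python scripts to look and compute and a tool call to move; the robot and the scene stay as the last step left them, time stands still between calls to the robot, and variables do not carry over. Pictures are saved under pics/ and viewed, at most 10 in all, crops included, and the job is handed in when it is done.

Besides the shell and the picture viewer there is one more tool, called after "Call:" as name([rows], argument=value, ...), one row to a line, values as JSON. play_rows: Moves the arm, as the interface text tells. Its arguments: {"type":"object","properties":{"steps":{"type":"array"},"claw":{"type":"number"}},"required":["steps"]}

```bash
mkdir -p pics; cat > h.py <<'E'
import numpy as np, cv2
from scipy.spatial.transform import Rotation as R
from plant import manip, vision, order
def q(o): return R.from_quat([o[1],o[2],o[3],o[0]])
def cam(n):
    c=vision.camera_info(n); return np.array(c["K"]),np.array(c["eye"]),c["orientation"]
def cloud(n,d):
    K,e,o=cam(n); o=np.array(o); M=o if o.shape==(3,3) else q(o).as_matrix()
    v,u=np.mgrid[:480,:640]
    p=np.stack([(u-K[0,2])/K[0,0]*d,(v-K[1,2])/K[1,1]*d,d],-1)
    return p@M.T+e
E
python3 - <<'E'
from h import *
print(manip.state())
for n in("scene","side"):
    print(n,vision.camera_info(n))
    p,d=vision.grab_frame(n); np.savez(n+".npz",p=p,d=d); cv2.imwrite(f"pics/{n}0.png",p)
print(vision.camera_info("wrist"))
E
```

```text
{'time': 0.0, 'joint_pos': array([ 1.19998535e+00,  5.33707068e-02,  1.61427640e+00, -2.10545983e-05,
        1.47600573e+00, -1.19001320e-01]), 'joint_vel': array([ 0.00120181,  0.00127506,  0.00012221, -0.00011664, -0.00050166,
        0.00043011]), 'joint_efforts': array([ 2.36659789e-04, -3.93688846e+01, -3.70172489e+01, -1.53270494e-04,
        7.30225642e-03, -9.48844075e-06]), 'tool_pos': array([0.15550371, 0.6047079 , 0.23006495]), 'tool_rot': array([-2.39595214e-04,  1.25571384e-01,  9.92084052e-01, -1.00189490e-03]), 'contact_force': array([ 0.1659163 ,  0.17692145, -0.15430806]), 'ft_torque': array([-0.00451185, -0.03301784, -0.06370828]), 'grasp_force': 0.0, 'gripper_width': 0.996759272174322}
scene {'K': array([[538.73094162,   0.        , 321.48270875],
       [  0.        , 538.73094162, 228.65043455],
       [  0.        ,   0.        ,   1.        ]]), 'eye': array([-0.0500276 , -0.3405331 ,  1.02899697]), 'orientation': array([-0.3140916 ,  0.84503352, -0.40769574,  0.14508276])}
side {'K': array([[433.20536956,   0.        , 321.49068777],
       [  0.        , 433.20536956, 241.31092795],
       [  0.        ,   0.        ,   1.        ]]), 'eye': array([0.20631904, 1.05300558, 0.73820468]), 'orientation': array([ 0.09266626, -0.15788037,  0.86516876, -0.46687232])}
{'K': array([[371.64829954,   0.        , 320.35673384],
       [  0.        , 371.64829954, 241.16441376],
       [  0.        ,   0.        ,   1.        ]]), 'T_tool_cam': array([[ 1.18892491e-03, -9.53295305e-01, -3.02037493e-01,
         7.69555183e-02],
       [ 9.99999201e-01,  1.26289032e-03, -4.96079015e-05,
         2.88110958e-04],
       [ 4.28731204e-04, -3.02037192e-01,  9.53296046e-01,
        -1.41957920e-01],
       [ 0.00000000e+00,  0.00000000e+00,  0.00000000e+00,
         1.00000000e+00]])}
```

View pics/scene0.png

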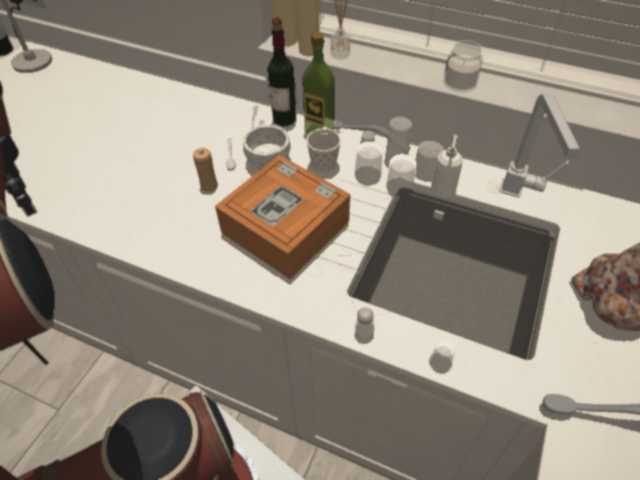

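View pics/side0.png

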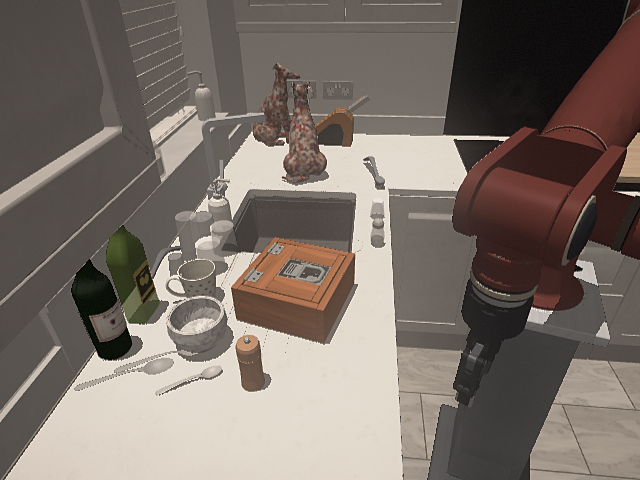

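Scene: chest around px (284,213), ring pan at (278,205), hinges at (288,170) and (325,190); grey-domed pepper at (365,320), another white-topped shaker at (442,355), mill at (205,170). Side: chest (295,285), pepper (377,232), mill (250,360).

```bash
python3 - <<'E'
from h import *
for n in("scene","side"):
    f=np.load(n+".npz"); p,d=f["p"],f["d"]; P=cloud(n,d)
    hsv=cv2.cvtColor(p,cv2.COLOR_BGR2HSV)
    roi=np.zeros((480,640),bool)
    if n=="scene": roi[150:285,212:360]=1
    else: roi[232:350,228:360]=1
    m=roi&(d>0)&(abs(P[...,2]-.105)<.012)
    m&=(hsv[...,1]>60)|True
    X=P[m]; r=cv2.minAreaRect(X[:,:2].astype(np.float32)*1000)
    print(n,"top",m.sum(),np.median(X[:,2]),r,cv2.boxPoints(r).round())
    # grey pan on the lid
    g=m&(hsv[...,1]<70); n_,l,s,c=cv2.connectedComponentsWithStats(g.astype(np.uint8))
    for i in range(1,n_):
        if s[i,4]>15: print(" grey",s[i],P[l==i].mean(0).round(4),cv2.minAreaRect(P[l==i][:,:2].astype(np.float32)*1000))
    # recess
    g=roi&(P[...,2]<.097)&(P[...,2]>.07)
    # pepper etc.
    for nm,(u0,v0,u1,v1) in dict(scene=dict(pep=(345,295,390,345),salt=(425,335,460,375),mill=(190,140,220,195)),side=dict(pep=(362,215,390,250),salt=(366,195,388,222),mill=(230,330,270,395)))[n].items():
        Q=P[v0:v1,u0:u1].reshape(-1,3); dd=d[v0:v1,u0:u1].ravel()
        k=(dd>0)&(Q[:,2]>.015)&(Q[:,2]<.16); A=Q[k]
        if k.any():
            print(nm,k.sum(),A.min(0).round(3),A.max(0).round(3),A.mean(0).round(3), "top", A[A[:,2]>A[:,2].max()-.01].mean(0).round(3))
E
```

```text
scene top 6914 0.1039126563249188 ((580.2138671875, 297.51519775390625), (341.80889892578125, 321.8165588378906), 48.35768508911133) [[346. 277.]
 [587.  63.]
 [814. 318.]
 [574. 532.]]
 grey [279 163  18  13 140] [0.6578 0.3499 0.106 ] ((657.4395751953125, 349.0676574707031), (30.717866897583008, 43.60130310058594), 1.2101656198501587)
 grey [316 183  20  15 159] [0.6581 0.2299 0.1059] ((657.4002075195312, 229.17344665527344), (42.49568557739258, 30.8468074798584), 88.3902816772461)
 grey [251 186  52  40 740] [0.557  0.2933 0.1019] ((552.7289428710938, 290.6651611328125), (111.90757751464844, 75.78546905517578), 0.761510968208313)
pep 517 [ 0.431 -0.061  0.015] [ 0.469 -0.02   0.092] [ 0.445 -0.044  0.06 ] top [ 0.452 -0.038  0.086]
salt 549 [ 0.471 -0.225  0.015] [ 0.513 -0.181  0.068] [ 0.489 -0.204  0.048] top [ 0.496 -0.202  0.061]
mill 679 [0.536 0.528 0.015] [0.582 0.577 0.132] [0.552 0.542 0.079] top [0.558 0.552 0.127]
side top 5775 0.10658721895421497 ((575.885498046875, 372.4696350097656), (231.37542724609375, 400.4024353027344), 0.2038172334432602) [[459. 572.]
 [461. 172.]
 [692. 173.]
 [691. 573.]]
 grey [267 243  17  12 119] [0.6612 0.2316 0.1089] ((661.6847534179688, 231.0977020263672), (34.1976432800293, 45.40283203125), 4.295378684997559)
 grey [277 258  54  27 658] [0.5603 0.2855 0.1044] ((555.3441162109375, 288.4769287109375), (77.43787384033203, 113.16780853271484), 89.9346923828125)
 grey [243 268  20  14 154] [0.6609 0.3513 0.1087] ((661.9437255859375, 348.6374816894531), (36.57181930541992, 51.89762878417969), 1.8632078170776367)
pep 326 [ 0.435 -0.195  0.015] [ 0.511 -0.013  0.092] [ 0.456 -0.034  0.053] top [ 0.454 -0.032  0.087]
salt 250 [ 0.443 -0.22   0.015] [ 0.522 -0.025  0.092] [ 0.492 -0.171  0.05 ] top [ 0.456 -0.037  0.089]
mill 1143 [0.537 0.532 0.015] [0.582 0.578 0.133] [0.554 0.565 0.082] top [0.561 0.556 0.128]
```

```bash
cat >> h.py <<'E'
def tgt(alpha=0.):
    """tool y=+world x, x=+world y, z down; alpha (deg) leans the gripper's top towards +x"""
    B=R.from_matrix(np.array([[0,1,0],[1,0,0],[0,0,-1.]]))
    return R.from_euler('y',alpha,degrees=True)*B
def go(pos,rot=None):
    s=manip.state(); A=q(s["tool_rot"]); rot=rot or A
    print("t",round(s["time"],2),"row",(A.inv().apply(np.array(pos)-s["tool_pos"])*1000).round(1),np.degrees((A.inv()*rot).as_rotvec()).round(1))
E
python3 -c "
from h import *
go([.589,.290,.20],tgt())"
```

```text
t 0.1 row [-498.2 -196.8   30.4] [-0.1  0.1 75.6]
```

Call:
play_rows([
  [[-498, -197, 30, -0.1, 0.1, 75.6], [-498, -197, 30, -0.1, 0.1, 75.6], [-498, -197, 30, -0.1, 0.1, 75.6], [-498, -197, 30, -0.1, 0.1, 75.6], [-498, -197, 30, -0.1, 0.1, 75.6], [-498, -197, 30, -0.1, 0.1, 75.6], [-498, -197, 30, -0.1, 0.1, 75.6], [-498, -197, 30, -0.1, 0.1, 75.6], [-498, -197, 30, -0.1, 0.1, 75.6], [-498, -197, 30, -0.1, 0.1, 75.6], [-498, -197, 30, -0.1, 0.1, 75.6], [-498, -197, 30, -0.1, 0.1, 75.6]],
], claw=-1)

```text
time: 1.1
tool_pos: [0.5607, 0.3101, 0.2027]
tool_rot: [-0.001, 0.708, 0.706, 0.001]
contact_force: [1.0, 0.6, 0.0]
gripper_width: -0.001
grasp_force: 0.0
```

```bash
python3 -c "
from h import *
s=manip.state();print(s['tool_pos'],s['joint_pos'],s['gripper_width'])
go([.589,.290,.20],tgt())"
```

```text
[0.5606806  0.31008994 0.2026578 ] [0.38818617 0.10725152 1.60341235 0.00215009 1.43060764 0.39106494] -0.0006392402652926946
t 1.1 row [-20.   28.4   2.6] [-0.  -0.1 -0.2]
```

Call:
play_rows([
  [[0, 0, 0, 0, 0, 0], [0, 0, 0, 0, 0, 0]],
])

```text
time: 1.27
tool_pos: [0.5605, 0.3101, 0.2022]
tool_rot: [-0.001, 0.708, 0.706, 0.0]
contact_force: [-1.2, 0.2, 0.5]
gripper_width: -0.001
grasp_force: 0.0
```

```bash
python3 -c "
from h import *
go([.589,.290,.20],tgt())
s=manip.state();p,d=vision.grab_frame('wrist');cv2.imwrite('pics/w1.png',p);np.savez('w1.npz',p=p,d=d,t=s['tool_pos'],r=s['tool_rot'])"
```

```text
t 1.27 row [-20.   28.6   2.1] [-0.1 -0.1 -0.2]
```

View pics/w1.png

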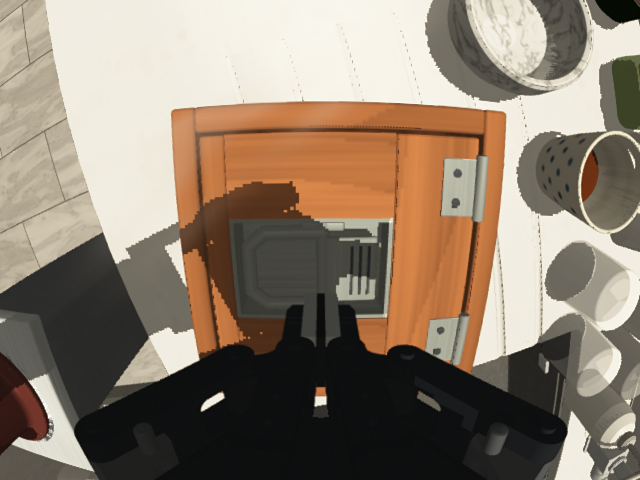

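Wrist view: pan corners at about (231,220), (393,219), (389,317), (238,318); the louvred press plate at (358,270), hinges at right.

```bash
cat >> h.py <<'E'
def wray(uv,t,r,z):
    c=vision.camera_info("wrist"); K=c["K"]; T=c["T_tool_cam"]
    x=(uv[0]-K[0,2])/K[0,0]; y=(uv[1]-K[1,2])/K[1,1]; th=np.hypot(x,y)
    v=np.array([x/th*np.sin(th),y/th*np.sin(th),np.cos(th)])
    A=q(r); o=A.apply(T[:3,3])+t; w=A.apply(T[:3,:3]@v)
    return o+w*(z-o[2])/w[2]
E
python3 -c "
from h import *
f=np.load('w1.npz')
for uv in [(231,220),(393,219),(389,317),(238,318),(186,140),(173,110),(505,111)]: print(uv,wray(uv,f['t'],f['r'],.105).round(4))"
```

```text
(231, 220) [0.5003 0.327  0.105 ]
(393, 219) [0.6096 0.3273 0.105 ]
(389, 317) [0.6115 0.2528 0.105 ]
(238, 318) [0.4991 0.2518 0.105 ]
(186, 140) [0.4717 0.3825 0.105 ]
(173, 110) [0.463  0.4035 0.105 ]
(505, 111) [0.6876 0.4051 0.105 ]
```

Call:
play_rows([
  [[-10, 15, 20, 0, 0, 0], [-20, 29.5, 40, 0, 0, 0], [-20, 29.5, 65, 0, 0, 0], [-20, 29.5, 85, 0, 0, 0], [-20, 29.5, 90, 0, 0, 0], [-20, 29.5, 95, 0, 0, 0], [-20, 29.5, 100, 0, 0, 0], [-20, 29.5, 105, 0, 0, 0], [-20, 29.5, 110, 0, 0, 0], [-20, 29.5, 114, 0, 0, 0], [-20, 29.5, 117, 0, 0, 0], [-20, 29.5, 117, 0, 0, 0]],
])

```text
time: 2.32
tool_pos: [0.5893, 0.2922, 0.0862]
tool_rot: [-0.001, 0.707, 0.707, 0.001]
contact_force: [0.0, 0.2, 0.6]
gripper_width: -0.003
grasp_force: 0.6
```

Call:
play_rows([
  [[2, 0, 2, 0, 0, 0], [2, 0, 2, 0, 0, 0], [2, 0, -20, 0, 0, 0], [2, 0, -50, 0, 0, 0], [2, 0, -85, 0, 0, 0], [2, -20, -115, 0, 0, 0], [2, -50, -115, 0, 0, 0], [2, -90, -115, 0, 0, 0], [2, -120, -115, 0, 0, 0], [2, -120, -115, 0, 0, 0]],
])

```text
time: 3.15
tool_pos: [0.464, 0.2937, 0.1999]
tool_rot: [-0.002, 0.706, 0.708, -0.001]
contact_force: [0.6, -0.3, 0.2]
gripper_width: 0.003
grasp_force: 0.0
```

```bash
python3 -c "
from h import *
s=manip.state();p,d=vision.grab_frame('wrist');cv2.imwrite('pics/w2.png',p);np.savez('w2.npz',p=p,d=d,t=s['tool_pos'],r=s['tool_rot'])
p,d=vision.grab_frame('side');P=cloud('side',d)
m=(abs(P[...,0]-.55)<.07)&(abs(P[...,1]-.29)<.04)&(P[...,2]>.115)&(P[...,2]<.165)
print(m.sum(),P[m].min(0),P[m].max(0)); X=P[m]; print(X[X[:,2]>X[:,2].max()-.006].mean(0))"
```

```text
134 [0.52108439 0.2606255  0.11513661] [0.55665621 0.32352761 0.14498017]
[0.52628825 0.29411883 0.14207055]
```

View pics/w2.png

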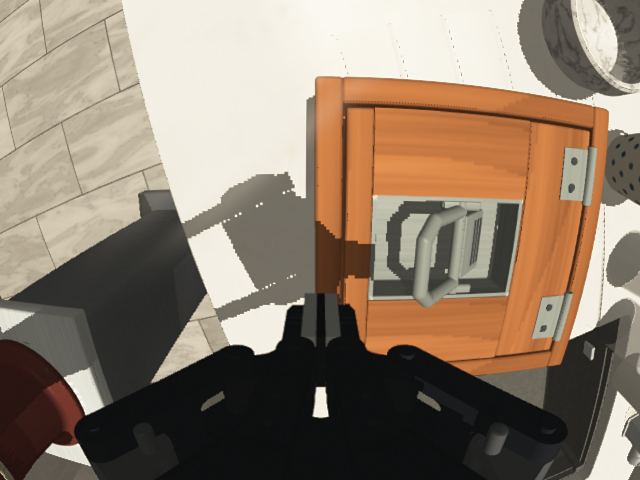

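Ring stands up (bow at px (430,255)); bar ≈ x 0.53, z 0.14, about 0.88 rad. Nudge it near vertical with the shut fingers.

Call:
play_rows([
  [[-4, 15, 40, 0, 0, 0], [-4, 24, 75, 0, 0, 0], [-4, 26, 75, 0, 0, 0], [-4, 36, 75, 0, 0, 0], [-4, 46, 75, 0, 0, 0], [-4, 56, 75, 0, 0, 0], [-4, 62, 75, 0, 0, 0], [-4, 68, 75, 0, 0, 0], [-4, 73, 75, 0, 0, 0], [-4, 76, 75, 0, 0, 0], [-4, 76, 75, 0, 0, 0]],
])

```text
time: 4.17
tool_pos: [0.5459, 0.29, 0.1266]
tool_rot: [-0.0, 0.707, 0.707, 0.001]
contact_force: [0.6, -0.4, -1.1]
gripper_width: -0.004
grasp_force: 0.0
```

```bash
cat > ring.py <<'E'
from h import *
s=manip.state(); print(s['time'],s['tool_pos'],s['contact_force'])
for n in('side','scene'):
    p,d=vision.grab_frame(n);P=cloud(n,d); cv2.imwrite(f'pics/{n}_r{s["time"]:.1f}.png',p[150:360,180:420])
    br=p.max(-1)
    m=(abs(P[...,0]-.565)<.06)&(abs(P[...,1]-.29)<.04)&(P[...,2]>.113)&(P[...,2]<.17)&(br>75)
    X=P[m]; print(n,m.sum())
    for z in np.arange(.113,.17,.006):
        k=(X[:,2]>=z)&(X[:,2]<z+.006)
        if k.sum()>2: print(round(z,3),k.sum(),X[k].mean(0).round(3),X[k].min(0).round(3),X[k].max(0).round(3))
E
python3 ring.py
```

```text
4.1667 [0.54588109 0.28995056 0.12660363] [ 0.58607877 -0.38386659 -1.10118352]
side 147
0.113 9 [0.563 0.321 0.116] [0.559 0.319 0.113] [0.567 0.323 0.119]
0.119 6 [0.562 0.32  0.122] [0.559 0.314 0.12 ] [0.566 0.324 0.124]
0.125 13 [0.559 0.317 0.129] [0.541 0.295 0.126] [0.569 0.324 0.131]
0.131 17 [0.556 0.312 0.134] [0.54  0.301 0.132] [0.568 0.324 0.137]
0.137 15 [0.555 0.31  0.14 ] [0.541 0.299 0.137] [0.568 0.324 0.142]
0.143 23 [0.559 0.312 0.146] [0.541 0.297 0.143] [0.571 0.323 0.149]
0.149 28 [0.556 0.305 0.152] [0.54  0.297 0.149] [0.57  0.316 0.155]
0.155 25 [0.559 0.301 0.157] [0.541 0.292 0.155] [0.571 0.31  0.16 ]
0.161 10 [0.547 0.301 0.164] [0.541 0.298 0.162] [0.554 0.303 0.166]
scene 126
0.113 10 [0.559 0.261 0.116] [0.556 0.257 0.113] [0.563 0.264 0.119]
0.119 7 [0.56  0.262 0.122] [0.556 0.259 0.119] [0.563 0.266 0.125]
0.125 11 [0.556 0.267 0.128] [0.538 0.258 0.125] [0.564 0.284 0.131]
0.131 15 [0.551 0.275 0.133] [0.533 0.259 0.131] [0.564 0.3   0.136]
0.137 24 [0.553 0.272 0.14 ] [0.529 0.259 0.137] [0.565 0.299 0.143]
0.143 18 [0.555 0.272 0.145] [0.532 0.259 0.143] [0.57  0.298 0.148]
0.149 32 [0.561 0.275 0.152] [0.538 0.264 0.15 ] [0.569 0.286 0.155]
0.155 8 [0.557 0.278 0.156] [0.538 0.27  0.155] [0.564 0.285 0.158]
```

Call:
play_rows([
  [[0, -10, 0, 0, 0, 0], [0, -15, -20, 0, 0, 0], [0, -10, -60, 0, 0, 0], [0, 5, -90, 0, 0, 0], [0, 18, -90, 0, 0, 0], [0, 18, -90, 0, 0, 0]],
])

```text
time: 4.77
tool_pos: [0.565, 0.2902, 0.2198]
tool_rot: [0.001, 0.707, 0.707, 0.004]
contact_force: [-0.5, -0.1, -0.8]
gripper_width: 0.004
grasp_force: 0.0
```

Call:
play_rows([
  [[0, 0, 0, 0, 0, 0], [0, 0, 0, 0, 0, 0], [0, 0, 0, 0, 0, 0], [0, 0, 0, 0, 0, 0], [0, 0, 0, 0, 0, 0], [0, 0, 0, 0, 0, 0]],
], claw=0)

```text
time: 5.27
tool_pos: [0.5625, 0.2897, 0.2157]
tool_rot: [-0.001, 0.707, 0.707, 0.0]
contact_force: [0.6, -0.5, -0.2]
gripper_width: 0.5
grasp_force: 0.0
```

```bash
python3 ring.py; python3 -c "
from h import *
go([.563,.290,.132],tgt())"
```

```text
5.2667 [0.56250759 0.2896925  0.21567198] [ 0.6336525  -0.45966575 -0.15920364]
side 151
0.113 18 [0.562 0.29  0.116] [0.559 0.262 0.113] [0.567 0.324 0.119]
0.119 16 [0.563 0.294 0.122] [0.56  0.263 0.12 ] [0.566 0.324 0.125]
0.125 20 [0.563 0.298 0.128] [0.56  0.262 0.125] [0.57  0.325 0.131]
0.131 15 [0.564 0.292 0.134] [0.56  0.266 0.131] [0.569 0.323 0.137]
0.137 13 [0.564 0.296 0.14 ] [0.56  0.261 0.137] [0.568 0.323 0.143]
0.143 20 [0.565 0.306 0.145] [0.561 0.264 0.143] [0.571 0.325 0.148]
0.149 21 [0.564 0.302 0.152] [0.561 0.265 0.149] [0.57  0.317 0.155]
0.155 28 [0.566 0.294 0.157] [0.563 0.273 0.155] [0.571 0.314 0.159]
scene 175
0.113 17 [0.56  0.29  0.116] [0.557 0.258 0.114] [0.565 0.319 0.119]
0.119 13 [0.56  0.286 0.123] [0.554 0.257 0.119] [0.563 0.318 0.125]
0.125 16 [0.56  0.285 0.128] [0.555 0.258 0.125] [0.565 0.317 0.131]
0.131 15 [0.561 0.29  0.134] [0.558 0.258 0.131] [0.565 0.318 0.136]
0.137 16 [0.562 0.272 0.14 ] [0.558 0.259 0.138] [0.569 0.316 0.142]
0.143 26 [0.562 0.288 0.146] [0.558 0.262 0.143] [0.571 0.319 0.149]
0.149 54 [0.563 0.288 0.153] [0.558 0.265 0.149] [0.569 0.311 0.155]
0.155 18 [0.563 0.287 0.156] [0.559 0.269 0.155] [0.567 0.306 0.157]
t 5.37 row [ 0.1  0.2 84.1] [-0.  -0.1 -0. ]
```

Ring vertical with the bar at x≈0.565, z≈0.152. Descend and grip.

Call:
play_rows([
  [[0, 2, 30, 0, 0, 0], [0, 2, 55, 0, 0, 0], [0, 2, 75, 0, 0, 0], [0, 2, 83, 0, 0, 0], [0, 2, 83, 0, 0, 0], [0, 2, 83, 0, 0, 0]],
])

```text
time: 5.87
tool_pos: [0.5652, 0.29, 0.1337]
tool_rot: [-0.001, 0.707, 0.707, 0.001]
contact_force: [0.4, 0.2, 0.1]
gripper_width: 0.5
grasp_force: 0.0
```

Call:
play_rows([
  [[0, 0, 0, 0, 0, 0], [0, 0, 0, 0, 0, 0], [0, 0, 0, 0, 0, 0], [0, 0, 0, 0, 0, 0], [0, 0, 0, 0, 0, 0], [0, 0, 0, 0, 0, 0], [0, 0, 0, 0, 0, 0], [0, 0, 0, 0, 0, 0]],
], claw=-1)

```text
time: 6.53
tool_pos: [0.5661, 0.2904, 0.1354]
tool_rot: [-0.0, 0.707, 0.707, 0.002]
contact_force: [-1.0, -0.6, 5.8]
gripper_width: 0.092
grasp_force: 58.7
```

```bash
python3 - <<'E'
from h import *
s=manip.state(); t=s['tool_pos']; A=q(s['tool_rot'])
g0=np.array([t[0],t[2]+.019]); print(t,s['joint_pos'].round(2))
H=np.array([.673,.105]); c0=H+[-.11,-.006]; L=.052
for th in np.arange(10,81,10):
    a=np.radians(th); al=th*.6; n=np.array([np.sin(a),np.cos(a)])
    piv=H+.11*np.array([-np.cos(a),np.sin(a)])-.006*n
    b=np.radians(al); u=np.array([np.sin(b),np.cos(b)])  # ring & tool-back direction
    tcp=piv+(L-.019)*u
    # start offset correction
    tcp+= np.array([t[0],t[2]])-(c0+np.array([0,L-.019]))
    P=np.array([tcp[0],t[1],tcp[1]])
    print(th,al,(A.inv().apply(P-t)*1000).round(0),np.degrees((A.inv()*R.from_euler('y',al,degrees=True)*A).as_rotvec()).round(1),P.round(3))
E
```

```text
[0.56614538 0.29036795 0.13544209] [0.36 0.15 1.67 0.   1.31 0.36]
10 6.0 [  0.   4. -19.] [ 6. -0.  0.] [0.57  0.29  0.154]
20 12.0 [  0.  12. -37.] [12. -0.  0.] [0.578 0.29  0.173]
30 18.0 [  0.  22. -54.] [18.  -0.   0.1] [0.588 0.29  0.19 ]
40 24.0 [  0.  36. -69.] [24.  -0.   0.1] [0.601 0.29  0.205]
50 30.0 [  0.  51. -82.] [30.  -0.   0.1] [0.617 0.29  0.217]
60 36.0 [  0.  70. -92.] [36.  -0.   0.1] [0.635 0.29  0.227]
70 42.0 [  0.  89. -99.] [42.  -0.   0.1] [0.655 0.29  0.234]
80 48.0 [   0.  110. -102.] [48.  -0.   0.2] [0.676 0.29  0.238]
```

Call:
play_rows([
  [[0, 1, -5, 1.5, 0, 0], [0, 1, -10, 3, 0, 0], [0, 2, -14, 4.5, 0, 0], [0, 4, -19, 6, 0, 0], [0, 6, -24, 7.5, 0, 0], [0, 8, -28, 9, 0, 0], [0, 10, -33, 10.5, 0, 0], [0, 12, -37, 12, 0, 0], [0, 15, -42, 14, 0, 0], [0, 18, -47, 16, 0, 0], [0, 22, -54, 18, 0, 0], [0, 22, -54, 18, 0, 0]],
])

```text
time: 7.53
tool_pos: [0.587, 0.2902, 0.1851]
tool_rot: [-0.113, 0.698, 0.698, -0.111]
contact_force: [0.0, 3.0, -5.2]
gripper_width: 0.089
grasp_force: 58.8
```

```bash
cat > hatch.py <<'E'
from h import *
s=manip.state(); print(s['time'],s['tool_pos'],s['contact_force'],s['joint_pos'].round(2))
for n in('side','scene'):
    p,d=vision.grab_frame(n); P=cloud(n,d); hsv=cv2.cvtColor(p,cv2.COLOR_BGR2HSV)
    m=(hsv[...,1]>90)&(hsv[...,0]<25)&(abs(P[...,1]-.29)<.1)&(P[...,2]>.115)&(P[...,0]>.4)&(P[...,0]<.9)&(P[...,2]<.33)
    X=P[m]; a=np.degrees(np.arctan2(X[:,2]-.105,.673-X[:,0])); r=np.hypot(X[:,2]-.105,.673-X[:,0])
    if len(X): k=r>.12; print(n,m.sum(),"hatch deg p10/50/90",np.percentile(a[k],[10,50,90]).round(1) if k.any() else None,"rmax",r.max().round(3))
E
python3 hatch.py
```

```text
7.5333 [0.58699022 0.29023635 0.18514972] [ 3.20317309e-03  3.03649550e+00 -5.24025707e+00] [0.3  0.34 1.39 0.1  1.72 0.3 ]
side 1944 hatch deg p10/50/90 [25.1 28.5 29. ] rmax 0.196
scene 2207 hatch deg p10/50/90 [24.2 27.4 28. ] rmax 0.216
```

```bash
cat > arc.py <<'E'
from h import *
import sys
s=manip.state(); t=s['tool_pos']; A=q(s['tool_rot'])
th0,al0=float(sys.argv[1]),float(sys.argv[2]); H=np.array([.673,.105])
def tcp(th,al):
    a=np.radians(th); n=np.array([np.sin(a),np.cos(a)]); b=np.radians(al)
    p=H+.11*np.array([-np.cos(a),np.sin(a)])-.006*n+.033*np.array([np.sin(b),np.cos(b)]); return np.array([p[0],0,p[1]])
for th,al in zip(np.linspace(th0,float(sys.argv[3]),11)[1:],np.linspace(al0,float(sys.argv[4]),11)[1:]):
    D=tcp(th,al)-tcp(th0,al0)
    print(round(th),(A.inv().apply(D)*1000).round(1),round(al-al0,1),(t+D).round(3))
E
python3 arc.py 29 18 68 40
```

```text
33 [ 0.   2.5 -7.4] 2.2 [0.591 0.29  0.192]
37 [  0.    5.6 -14.6] 4.4 [0.596 0.29  0.197]
41 [  0.1   9.1 -21.6] 6.6 [0.602 0.29  0.203]
45 [  0.1  13.1 -28.4] 8.8 [0.608 0.29  0.208]
48 [  0.1  17.6 -35. ] 11.0 [0.614 0.29  0.213]
52 [  0.1  22.5 -41.2] 13.2 [0.621 0.29  0.218]
56 [  0.1  27.8 -47.2] 15.4 [0.628 0.29  0.222]
60 [  0.1  33.5 -52.8] 17.6 [0.635 0.29  0.225]
64 [  0.1  39.7 -58.1] 19.8 [0.642 0.29  0.228]
68 [  0.1  46.1 -62.9] 22.0 [0.65  0.29  0.231]
```

Call:
play_rows([
  [[0, 2.5, -7.5, 2, 0, 0], [0, 5.5, -14.5, 4.4, 0, 0], [0, 9, -21.5, 6.6, 0, 0], [0, 13, -28.5, 8.8, 0, 0], [0, 17.5, -35, 11, 0, 0], [0, 22.5, -41, 13.2, 0, 0], [0, 28, -47, 15.4, 0, 0], [0, 33.5, -53, 17.6, 0, 0], [0, 39.5, -58, 19.8, 0, 0], [0, 46, -63, 22, 0, 0], [0, 46, -63, 22, 0, 0], [0, 46, -63, 22, 0, 0]],
])

```text
time: 8.63
tool_pos: [0.6503, 0.2902, 0.2311]
tool_rot: [-0.242, 0.664, 0.665, -0.241]
contact_force: [-3.2, 3.8, -7.7]
gripper_width: 0.091
grasp_force: 58.7
```

```bash
python3 hatch.py; python3 arc.py 66 40 95 55
```

```text
8.6333 [0.65026323 0.29021637 0.23107401] [-3.22405597  3.77462061 -7.70173685] [0.25 0.69 0.93 0.2  2.2  0.31]
side 1265 hatch deg p10/50/90 [62.2 64.4 67.3] rmax 0.197
scene 1275 hatch deg p10/50/90 [60.6 62.9 66. ] rmax 0.197
69 [ 0.   3.2 -5.1] 1.5 [0.655 0.29  0.233]
72 [  0.    6.6 -10. ] 3.0 [0.661 0.29  0.235]
75 [  0.   10.2 -14.8] 4.5 [0.667 0.29  0.236]
78 [  0.   14.1 -19.3] 6.0 [0.673 0.29  0.237]
80 [  0.   18.3 -23.8] 7.5 [0.679 0.29  0.238]
83 [  0.   22.6 -28. ] 9.0 [0.685 0.29  0.238]
86 [  0.   27.2 -32. ] 10.5 [0.691 0.29  0.239]
89 [  0.   32.  -35.8] 12.0 [0.697 0.29  0.238]
92 [  0.   36.9 -39.3] 13.5 [0.703 0.29  0.238]
95 [  0.   42.1 -42.7] 15.0 [0.709 0.29  0.237]
```

```bash
python3 arc.py 66 40 97 50; python3 -c "
from h import *
for n in('side','scene'):
    f=np.load(n+'.npz');P=cloud(n,f['d']).reshape(-1,3)
    for y in np.arange(.0,.65,.1):
        k=(P[:,0]>.7)&(abs(P[:,1]-y-.05)<.05)&(P[:,2]>.2)&(P[:,2]<.6)
        if k.sum()>5: print(n,round(y,2),k.sum(),P[k].min(0).round(2),P[k].max(0).round(2))"
```

```text
69 [ 0.   3.  -5.4] 1.0 [0.656 0.29  0.234]
72 [  0.    6.4 -10.7] 2.0 [0.662 0.29  0.236]
75 [  0.   10.  -15.8] 3.0 [0.668 0.29  0.237]
78 [  0.   13.9 -20.7] 4.0 [0.674 0.29  0.239]
82 [  0.   18.  -25.4] 5.0 [0.68  0.29  0.239]
85 [  0.   22.4 -29.9] 6.0 [0.686 0.29  0.24 ]
88 [  0.   27.1 -34.2] 7.0 [0.692 0.29  0.24 ]
91 [  0.   31.9 -38.3] 8.0 [0.699 0.29  0.24 ]
94 [  0.   37.  -42.1] 9.0 [0.705 0.29  0.24 ]
97 [  0.   42.3 -45.6] 10.0 [0.712 0.29  0.239]
side 0.0 239 [1.06 0.   0.2 ] [1.17 0.1  0.21]
side 0.1 321 [1.04 0.1  0.2 ] [1.1  0.2  0.31]
side 0.2 47 [1.01 0.2  0.2 ] [1.04 0.3  0.21]
side 0.3 49 [0.99 0.3  0.2 ] [1.01 0.39 0.21]
side 0.4 701 [0.89 0.43 0.2 ] [0.97 0.5  0.26]
side 0.5 514 [0.87 0.5  0.2 ] [0.96 0.6  0.25]
side 0.6 196 [0.88 0.6  0.2 ] [0.93 0.67 0.22]
scene 0.0 4631 [1.06 0.   0.2 ] [1.35 0.1  0.42]
scene 0.1 3877 [1.03 0.1  0.2 ] [1.34 0.2  0.4 ]
scene 0.2 3203 [1.01 0.2  0.2 ] [1.3  0.3  0.38]
scene 0.3 2831 [0.98 0.3  0.2 ] [1.27 0.4  0.35]
scene 0.4 3503 [0.89 0.4  0.2 ] [1.25 0.5  0.37]
scene 0.5 2927 [0.87 0.5  0.2 ] [1.22 0.6  0.37]
scene 0.6 1462 [0.88 0.6  0.2 ] [1.19 0.7  0.34]
```

Call:
play_rows([
  [[0, 3, -5.5, 1, 0, 0], [0, 6.5, -10.5, 2, 0, 0], [0, 10, -16, 3, 0, 0], [0, 14, -20.5, 4, 0, 0], [0, 18, -25.5, 5, 0, 0], [0, 22.5, -30, 6, 0, 0], [0, 27, -34, 7, 0, 0], [0, 32, -38.5, 8, 0, 0], [0, 37, -42, 9, 0, 0], [0, 42.5, -45.5, 10, 0, 0], [0, 42.5, -45.5, 10, 0, 0], [0, 42.5, -45.5, 10, 0, 0]],
])

```text
time: 9.73
tool_pos: [0.7119, 0.2903, 0.2377]
tool_rot: [-0.299, 0.641, 0.641, -0.298]
contact_force: [-3.8, 3.1, -11.6]
gripper_width: 0.096
grasp_force: 58.6
```

```bash
python3 hatch.py; cp pics/side_r5.3.png /dev/null; python3 -c "
from h import *
p,d=vision.grab_frame('side');cv2.imwrite('pics/s3.png',p)"
```

```text
9.7333 [0.71187827 0.29028587 0.23774446] [ -3.78592982   3.09132708 -11.57311124] [0.23 0.98 0.54 0.28 2.47 0.37]
side 2699 hatch deg p10/50/90 [92.2 94.  97.1] rmax 0.196
scene 2205 hatch deg p10/50/90 [91.3 93.2 95.4] rmax 0.194
```

View pics/s3.png

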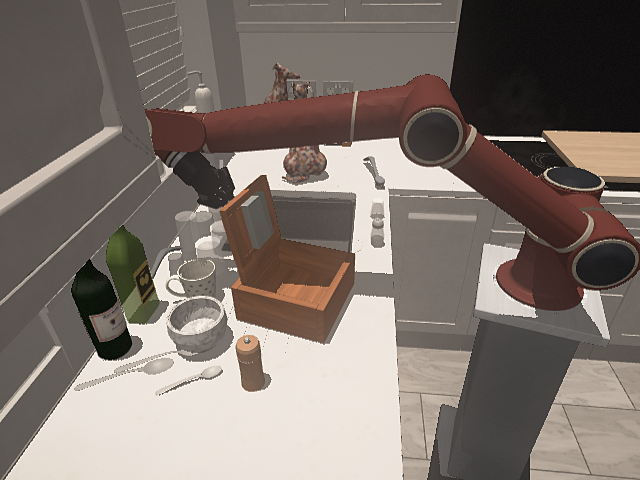

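Hatch stands at about 95° (lid at px (252,215)), the gripper still on the ring behind it. Release slightly and back out along the tool axis.

Call:
play_rows([
  [[0, 0, 0, 0, 0, 0], [0, 0, 0, 0, 0, 0], [0, 0, 0, 0, 0, 0], [0, 0, -5, 0, 0, 0], [0, 0, -15, 0, 0, 0], [0, 0, -25, 0, 0, 0], [0, 0, -40, 0, 0, 0], [0, 0, -55, 0, 0, 0], [0, 0, -55, 0, 0, 0]],
], claw=-0.66)

```text
time: 10.63
tool_pos: [0.7519, 0.2879, 0.2771]
tool_rot: [-0.298, 0.643, 0.642, -0.294]
contact_force: [-0.4, 0.1, 0.5]
gripper_width: 0.169
grasp_force: 0.0
```

```bash
python3 hatch.py; python3 -c "
from h import *
go([.70,.29,.40],tgt(20)); go([.62,.25,.40],tgt(0))"
```

```text
10.6333 [0.75187183 0.2878576  0.27706016] [-0.40516449  0.08096364  0.46225429] [0.21 1.14 0.21 0.34 2.62 0.44]
side 2690 hatch deg p10/50/90 [92.2 94.  97. ] rmax 0.196
scene 1898 hatch deg p10/50/90 [91.3 93.  95.1] rmax 0.196
t 10.73 row [   2.2 -127.5  -41.7] [-29.7  -0.2   0. ]
t 10.73 row [ -38.  -179.3   19.1] [-49.7  -0.2  -0. ]
```

Call:
play_rows([
  [[0, -14, -12, -4, 0, 0], [0, -30, -25, -9, 0, 0], [0, -55, -46, -15, 0, 0], [0, -80, -60, -20, 0, 0], [0, -105, -50, -25, 0, 0], [0, -127, -42, -30, 0, 0], [-10, -140, -27, -36, 0, 0], [-25, -155, -5, -42, 0, 0], [-38, -179, 19, -50, 0, 0], [-38, -179, 19, -50, 0, 0], [-38, -179, 19, -50, 0, 0]],
])

```text
time: 11.65
tool_pos: [0.6145, 0.2497, 0.3995]
tool_rot: [0.0, 0.707, 0.707, 0.002]
contact_force: [0.2, 0.2, 0.5]
gripper_width: 0.172
grasp_force: 0.0
```

```bash
python3 hatch.py; python3 -c "
from h import *
go([.453,-.038,.25],tgt(0))"
```

```text
11.65 [0.61446876 0.24969364 0.39948179] [0.17283578 0.17219847 0.54178679] [0.27 0.1  1.29 0.   1.75 0.27]
side 2656 hatch deg p10/50/90 [92.2 94.  97.1] rmax 0.196
scene 3327 hatch deg p10/50/90 [91.5 93.4 96.1] rmax 0.195
t 11.75 row [-289.1 -166.4  147.8] [ 0.2 -0.2 -0.1]
```

Call:
play_rows([
  [[-289, -166, 148, 0, 0, 0], [-289, -166, 148, 0, 0, 0], [-289, -166, 148, 0, 0, 0], [-289, -166, 148, 0, 0, 0], [-289, -166, 148, 0, 0, 0], [-289, -166, 148, 0, 0, 0], [-289, -166, 148, 0, 0, 0], [-289, -166, 148, 0, 0, 0], [-289, -166, 148, 0, 0, 0], [-289, -166, 148, 0, 0, 0], [-289, -166, 148, 0, 0, 0], [-289, -166, 148, 0, 0, 0]],
], claw=1)

```text
time: 12.75
tool_pos: [0.4559, -0.038, 0.2498]
tool_rot: [0.0, 0.708, 0.706, 0.003]
contact_force: [0.9, -0.3, 0.7]
gripper_width: 0.998
grasp_force: 0.0
```

```bash
python3 -c "
from h import *
s=manip.state();p,d=vision.grab_frame('wrist');cv2.imwrite('pics/w4.png',p);np.savez('w4.npz',p=p,d=d,t=s['tool_pos'],r=s['tool_rot'])
go([.453,-.038,.25],tgt(0))"
```

```text
t 12.8 row [-0.5 -3.   0.1] [ 0.3 -0.2 -0.1]
```

View pics/w4.png

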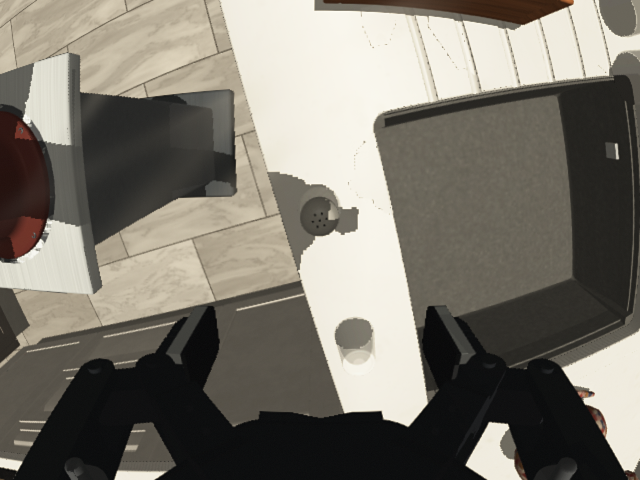

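Pepper's perforated dome at px (321,217); the upturned glass at (355,340).

```bash
python3 -c "
from h import *
f=np.load('w4.npz')
for z in (.07,.088): print(wray((321,216),f['t'],f['r'],z).round(4))
P=f['d']; print(wray((355,333),f['t'],f['r'],.063))
x,y=wray((321,216),f['t'],f['r'],.082)[:2]
go([x,y,.25],tgt(0)); go([x,y,.04],tgt(0))"
```

```text
[ 0.4576 -0.0384  0.07  ]
[ 0.4575 -0.0341  0.088 ]
[ 0.49267659 -0.16349778  0.063     ]
t 12.8 row [2.  1.5 0.2] [ 0.3 -0.2 -0.1]
t 12.8 row [  1.3   0.6 210.2] [ 0.3 -0.2 -0.1]
```

Call:
play_rows([
  [[2, 0, 30, 0, 0, 0], [2, 0, 60, 0, 0, 0], [2, 0, 95, 0, 0, 0], [2, 0, 125, 0, 0, 0], [2, 0, 155, 0, 0, 0], [2, 0, 180, 0, 0, 0], [2, 0, 198, 0, 0, 0], [2, 0, 210, 0, 0, 0], [2, 0, 212, 0, 0, 0], [2, 0, 212, 0, 0, 0]],
])

```text
time: 13.63
tool_pos: [0.4558, -0.0341, 0.0368]
tool_rot: [-0.0, 0.707, 0.707, 0.002]
contact_force: [-0.7, -0.1, 0.2]
gripper_width: 1.001
grasp_force: 0.0
```

Call:
play_rows([
  [[0, 0, 0, 0, 0, 0], [0, 0, 0, 0, 0, 0], [0, 0, 0, 0, 0, 0], [0, 0, 0, 0, 0, 0], [0, 0, 0, 0, 0, 0], [0, 0, 0, 0, 0, 0], [0, 0, 0, 0, 0, 0], [0, 0, 0, 0, 0, 0]],
], claw=-1)

```text
time: 14.3
tool_pos: [0.4559, -0.0351, 0.0385]
tool_rot: [0.001, 0.708, 0.706, 0.003]
contact_force: [-1.4, 1.2, 5.1]
gripper_width: 0.422
grasp_force: 58.9
```

Call:
play_rows([
  [[0, 0, -5, 0, 0, 0], [0, 0, -15, 0, 0, 0], [0, 0, -30, 0, 0, 0], [0, 0, -30, 0, 0, 0]],
])

```text
time: 14.63
tool_pos: [0.4572, -0.0355, 0.0702]
tool_rot: [0.003, 0.708, 0.706, 0.004]
contact_force: [0.3, 0.6, -0.5]
gripper_width: 0.422
grasp_force: 59.3
```

```bash
python3 -c "
from h import *
p,d=vision.grab_frame('wrist')
q2,d2=vision.grab_frame('scene')
a=cv2.resize(p[180:480,150:500],(400,343)); b=cv2.resize(q2[250:380,310:440],(343,343),interpolation=cv2.INTER_CUBIC)
cv2.imwrite('pics/w5.png',np.hstack([a,b]))"
```

```text
(no output)
```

View pics/w5.png

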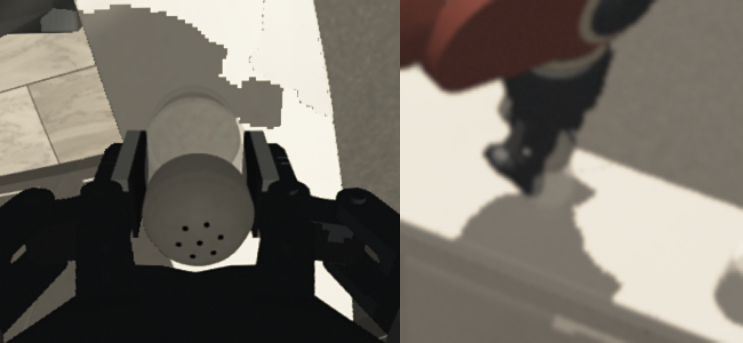

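Shaker held centrally between the pads, upright. Carry it up and over the chest.

Call:
play_rows([
  [[0, 0, -40, 0, 0, 0], [0, 0, -80, 0, 0, 0], [0, 0, -120, 0, 0, 0], [0, 0, -160, 0, 0, 0], [20, 8, -180, 0, 0, 0], [50, 18, -180, 0, 0, 0], [85, 30, -180, 0, 0, 0], [120, 42, -180, 0, 0, 0], [155, 52, -180, 0, 0, 0], [190, 64, -180, 0, 0, 0], [225, 76, -180, 0, 0, 0], [260, 88, -180, 0, 0, 0]],
])

```text
time: 15.73
tool_pos: [0.5426, 0.226, 0.2467]
tool_rot: [-0.0, 0.708, 0.707, 0.002]
contact_force: [-0.1, -0.5, -0.0]
gripper_width: 0.429
grasp_force: 59.9
```

```bash
python3 -c "
from h import *
go([.567,.29,.24],tgt(0));go([.567,.29,.10],tgt(0))
s=manip.state();print(s['gripper_width'],s['grasp_force'],s['contact_force'])"; python3 hatch.py
```

```text
t 15.73 row [64.  24.2  6.9] [ 0.1 -0.2 -0.1]
t 15.73 row [ 63.6  24.  146.9] [ 0.1 -0.2 -0.1]
0.42850010212505435 59.93374885262995 [-0.08504068 -0.46315453 -0.00132645]
15.7333 [0.54264865 0.22604853 0.24669849] [-0.08504068 -0.46315453 -0.00132645] [ 0.27 -0.05  1.69  0.    1.5   0.27]
side 2669 hatch deg p10/50/90 [92.2 94.  97. ] rmax 0.196
scene 2145 hatch deg p10/50/90 [91.2 93.4 96.3] rmax 0.272
```

Call:
play_rows([
  [[30, 12, 0, 0, 0, 0], [62, 23, 0, 0, 0, 0], [65, 24, 0, 0, 0, 0], [65, 24, 0, 0, 0, 0], [65, 24, 20, 0, 0, 0], [65, 24, 45, 0, 0, 0], [65, 24, 70, 0, 0, 0], [65, 24, 95, 0, 0, 0], [65, 24, 120, 0, 0, 0], [65, 24, 138, 0, 0, 0], [65, 24, 147, 0, 0, 0], [65, 24, 147, 0, 0, 0]],
])

```text
time: 16.83
tool_pos: [0.5653, 0.2877, 0.0981]
tool_rot: [-0.001, 0.708, 0.706, -0.0]
contact_force: [0.8, 0.2, -0.7]
gripper_width: 0.416
grasp_force: 59.9
```

```bash
python3 -c "
from h import *
go([.567,.29,.0585],tgt(0))
p,d=vision.grab_frame('wrist');q2,d2=vision.grab_frame('side')
a=cv2.resize(p,(400,300)); b=cv2.resize(q2[160:360,200:400],(300,300),interpolation=cv2.INTER_CUBIC)
cv2.imwrite('pics/w6.png',np.hstack([a,b]))"
```

```text
t 16.83 row [ 2.2  1.7 39.6] [-0.1 -0.1 -0.2]
```

View pics/w6.png

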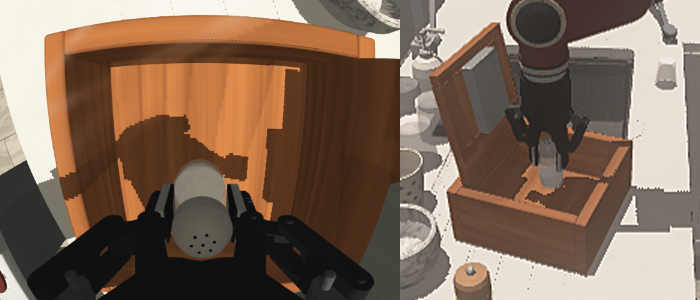

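Shaker hangs inside the open chest, well clear of the walls. Lower slowly to contact.

Call:
play_rows([
  [[0, 0, 8, 0, 0, 0], [0, 0, 16, 0, 0, 0], [0, 0, 23, 0, 0, 0], [0, 0, 29, 0, 0, 0], [0, 0, 33, 0, 0, 0], [0, 0, 36, 0, 0, 0], [0, 0, 37.5, 0, 0, 0], [0, 0, 38, 0, 0, 0], [0, 0, 38, 0, 0, 0]],
])

```text
time: 17.68
tool_pos: [0.5677, 0.2899, 0.0635]
tool_rot: [0.0, 0.708, 0.706, 0.003]
contact_force: [-0.3, -0.2, -0.7]
gripper_width: 0.419
grasp_force: 59.9
```

Call:
play_rows([
  [[0, 0, 0.7, 0, 0, 0], [0, 0, 1.4, 0, 0, 0], [0, 0, 2, 0, 0, 0], [0, 0, 2, 0, 0, 0]],
])

```text
time: 18.02
tool_pos: [0.5676, 0.2898, 0.0614]
tool_rot: [0.0, 0.708, 0.706, 0.002]
contact_force: [0.1, -0.9, -1.7]
gripper_width: 0.423
grasp_force: 59.9
```

Call:
play_rows([
  [[0, 0, 0.7, 0, 0, 0], [0, 0, 1.4, 0, 0, 0], [0, 0, 2, 0, 0, 0], [0, 0, 2, 0, 0, 0]],
])

```text
time: 18.35
tool_pos: [0.5675, 0.2898, 0.0592]
tool_rot: [-0.0, 0.708, 0.706, 0.002]
contact_force: [-0.3, -0.6, -1.4]
gripper_width: 0.421
grasp_force: 59.9
```

Call:
play_rows([
  [[0, 0, 0.5, 0, 0, 0], [0, 0, 1, 0, 0, 0], [0, 0, 1.5, 0, 0, 0], [0, 0, 1.5, 0, 0, 0]],
])

```text
time: 18.68
tool_pos: [0.5677, 0.2899, 0.0586]
tool_rot: [0.0, 0.708, 0.706, 0.002]
contact_force: [-2.2, -0.7, 3.6]
gripper_width: 0.422
grasp_force: 60.7
```

Contact (upward 3.6 N). Release and rise.

Call:
play_rows([
  [[0, 0, 0, 0, 0, 0], [0, 0, 0, 0, 0, 0], [0, 0, 0, 0, 0, 0], [0, 0, 0, 0, 0, 0], [0, 0, 0, 0, 0, 0], [0, 0, 0, 0, 0, 0], [0, 0, 0, 0, 0, 0]],
], claw=0.8)

```text
time: 19.27
tool_pos: [0.5677, 0.2898, 0.0579]
tool_rot: [0.0, 0.708, 0.706, 0.002]
contact_force: [-0.8, 0.4, 0.2]
gripper_width: 0.9
grasp_force: 0.0
```

Call:
play_rows([
  [[0, 0, -10, 0, 0, 0], [0, 0, -30, 0, 0, 0], [0, 0, -60, 0, 0, 0], [0, 0, -95, 0, 0, 0], [0, 0, -130, 0, 0, 0], [0, 0, -165, 0, 0, 0], [0, 0, -200, 0, 0, 0], [0, 0, -200, 0, 0, 0], [0, 0, -200, 0, 0, 0]],
])

```text
time: 20.02
tool_pos: [0.5685, 0.2898, 0.263]
tool_rot: [0.002, 0.708, 0.706, 0.006]
contact_force: [-0.2, -0.6, 0.5]
gripper_width: 0.904
grasp_force: 0.0
```

```bash
python3 hatch.py; python3 -c "
from h import *
p,d=vision.grab_frame('wrist');q2,d2=vision.grab_frame('side')
a=cv2.resize(p,(400,300)); b=cv2.resize(q2[160:400,160:400],(300,300),interpolation=cv2.INTER_CUBIC)
cv2.imwrite('pics/w7.png',np.hstack([a,b]))"
```

```text
20.0167 [0.56851574 0.28977509 0.26303004] [-0.2284386  -0.56975993  0.45036458] [0.35 0.06 1.55 0.   1.52 0.36]
side 2611 hatch deg p10/50/90 [92.2 94.  97. ] rmax 0.197
scene 2739 hatch deg p10/50/90 [91.4 93.5 96.3] rmax 0.229
```

View pics/w7.png

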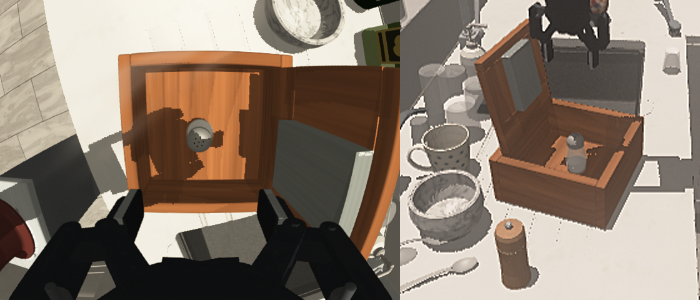

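The shaker stands upright near the middle of the chest floor, the hatch is open, the gripper is clear, and the mill and glass are in place.

```bash
python3 -c "
from plant import order
print(order.job_done())"
```

```text
the job is handed in; nothing more can be done
None
```

The pepper shaker is standing upright near the middle of the chest floor, with the hatch open at about 94° and nothing else disturbed; I handed the job in at about 20 s of the 72 s allowed, and it returned no verdict.

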